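# Open the latched benchtop incubator

### The job

Open the small incubator on the bench so that the culture dishes inside can be reached: lift its blue paddle handle until it comes up against its stop, which frees the hidden latch, and with the handle held up swing the door wide open, to about a right angle with the front, then let go of it. How far the handle must rise differs from one incubator to the next, so go by feel: do not force the handle against its stop, do not pull hard on a door that is still latched, do not fling the door, and leave everything else on the bench and the dishes on top standing where they are.

Things in the scene. Friction and masses are not known exactly. Their poses are not given: they have to be found in the camera images.
- incubator: white and grey benchtop incubator, 240 mm deep (its x), 280 mm wide (its y), 250 mm high, standing fixed on the bench with any yaw. Origin at the centre of its underside; its front, with the door, faces its own -x, and z is up. The latch strike is hidden inside, behind the door
- door (a joint): angle of the incubator door in rad about an upright hinge: 0 shut, 1.57 at a right angle, at most 1.75. White panel with a dark window, 22 mm thick, 276 wide, 230 high, 12 to 242 mm above the bench. Hinged at the +y end of the front; its free edge swings out to the incubator's -x, clockwise seen from above. Hinge friction (0.15 Nm) keeps it where it is left
- door_hinge (a point): point on the door's upright hinge axis, 205 mm above the bench, 131 mm in front (-x) of the incubator's origin and 140 mm to its +y; its axes turn with the door and equal the incubator's when shut
- paddle (a joint): angle in rad of the blue paddle handle: 0 level, growing as its bar is lifted. A weak spring draws it back (1.5 N at the bar, 4 N when lifted; a hard pinch adds several N as the bar turns in the grip). The latch lets go at a hidden angle of 0.12 to 0.62; a stiff rubber stop is met 2 to 4 mm (at the bar) later, then force rises 9 N per mm. Past 0.15 rad of door angle it need not be held up
- paddle_bar (a point): middle of the paddle's grip bar: level blue round bar, 14 mm diameter, 88 mm clear length between two cheeks, parallel to the door, 60 mm in front of the pivot, about 205 mm above the bench at rest; 215 mm along the door from the hinge axis and 73 mm in front of that axis. Behind it is a 50 mm wide gap to the door, open from above and below
- paddle_pivot (a point): middle of the paddle's level pivot axis on the door's outer face, 205 mm above the bench, 13 mm in front of the hinge axis and 215 mm along the door from it
- pawl: steel hook pawl on an arm of the paddle, 46 mm behind its pivot, hidden in the incubator while the door is shut; it goes down as the paddle is lifted. Origin on the paddle's pivot. Never press it with more than 20 N against strike or stop: about 15 N at the bar (above the spring) lifting against the stop, or 20 N pulling on the latched door
- dishes: stack of three clear round culture dishes, 90 mm diameter, 43 mm high, loose on top of the incubator towards its rear; origin under its centre. Leave it alone
- wash_bottle: white round bottle with a green cap, 64 mm diameter, 170 mm high, loose on the bench; origin under its centre. Leave it alone
- tube_rack: blue tube rack, 70 x 140 mm, 78 mm high with its tubes, loose on the bench; origin under its centre. Leave it alone
- tip_box: red box with a clear lid, 85 x 120 mm, 72 mm high, loose on the bench; origin under its centre. Leave it alone
- beaker: glass beaker, 80 mm diameter, 95 mm high, loose on the bench; origin under its centre. Leave it alone
- media_bottle: amber jar with an orange cap, 76 mm diameter, 150 mm high, loose on the bench; origin under its centre. Leave it alone
- timer: yellow bench timer, 60 x 60 mm, 32 mm high, loose on the bench; origin under its centre. Leave it alone

How it is judged (in metres and radians):
On the way, in this order (a step that is already met when the one before it is completed fails the run):
1. the paddle is lifted while the door is still shut (value of joint paddle above 0.08 rad and value of joint door below 0.04 rad), for 0.1 s.
2. the door is swung wide open (value of joint door above 1.25 rad), for 0.1 s.
At the end, for the whole second after the job is handed in: the door stands open by at least 1.25 rad (72 degrees), at rest, let go, with the paddle sprung back to within 0.08 rad of its level rest (value of joint door above 1.25 rad and velocity of joint door between -0.05 and 0.05 rad/s and value of joint paddle below 0.08 rad); the robot touches nothing.
It fails at once if the latch is strained: the pawl is pressed with more than 20 N against its strike or stop (contact force between pawl and anything else above 20 N).
It fails at once if the door is flung (faster than 2 rad/s) (velocity of joint door above 2 rad/s).
It fails at once if a bystander is moved by more than 20 mm (distance of any of dishes, wash_bottle, tube_rack, tip_box, beaker, media_bottle, timer from where it was at the start of the episode above 0.02 m).
It also fails if it takes over 64 s, if anything falls off the work surface, if the arm or the gripper's body presses on something with over 40 N, if the wrist force passes 120 N, or if a joint passes its speed limit or range.

### The arm

A 6-joint arm with a two-finger parallel gripper is mounted at the origin on the work surface. World frame = base frame: x ahead of the robot, y to its left, z up, the work surface at z = 0. Lengths are in m, angles in degrees, forces in N, time in s.
With the tool pointing down it reaches from about 0.35 to 0.875 m from the base axis. Payload 4.2 kg.
Tool frame: the origin (TCP) lies on the front face of the gripper's body, between the roots of the fingers; the fingertips stand finger_overhang ahead of it and the grasp point (between the pads) lies 51 mm ahead of it (finger_overhang is the distance from the TCP to the fingertips, in m); z points along the fingers, y is the line along which they close (so a half turn about z gives the same grasp; the last joint's range is limited). The gripper opens to 87 mm and grips with 3 to 60 N. Pads are 19 mm wide; open, the fingers measure 117 mm over their backs; the gripper's body (75 mm by 190 mm) begins 51 mm behind the grasp point.
Start: joints at [89.416, 22.042, 0.453, 0, -68.411, -14.817], TCP at [0.166, 0.603, 0.292] pointing down, gripper open.
Joint ranges: [-179.83, 179.83], [-69.29, 118.12], [-61.27, 80.66], [-181.25, 117.63], [-171.15, -9.14], [-177.46, 177.46]. Speed limits (degrees/s): [159.86, 159.86, 180, 180, 180, 180].

### API

Orientations are given as a 3x3 rotation matrix whose columns are the frame's x, y, z axes.
In Python, from station import sense, capture, camera_model, finish_job, finger_overhang gives the robot as it stands. The module is installed in compiled form; this text tells all that it offers.
- The arm moves only by the tool jog_arm, never from a script. Its argument "rows" is a list that holds one entry, the list of rows, each a list of 4 numbers: the shift along the tool's x, y, z in m, then the turn about the tool's z in rad. A call has 1 to 20 rows; each row shifts and turns the commanded pose from where the row before left it, along the tool's axes as they then stand; what a row does not reach is not made up. A row lasts 1/8 s, in which the tool goes at most 62.5 mm and 10.7 degrees, less where a joint would pass 70% of its speed; a pose out of reach is approached as far as the arm can. A call is refused whole if a number of a shift passes 0.0625 or a number of a turn 0.188, either way. A call with a gripper value outside its range is refused whole. "claw" is the opening, from 0 (shut) to 1 (fully open), set as the call begins (left out, the last holds). The fingers move at their own pace and stop on an object; the grip force is fixed at half the most. Time passes only in rows, so rows that do not move let the fingers close. It gives the time, the measured TCP pose, the force, the opening and the grip force at its end, in the units of the state.
- sense(): the state, without advancing time (a new reading comes with each control period).
- capture(name): name is "scene" or "top" or "wrist"; returns the picture (384x512x3 uint8, red, green, blue); there is no depth.
- camera_model(name): a dict with "fovy" (degrees; the focal length in pixels is half the picture's height over the tangent of half this angle, whatever the lens; pixels are square), "cx", "cy" (the principal point, pixels), "k1" (the pictures are not rectified: a ray, as slopes to the right and down, at radius r is drawn at 1 + k1 r^2 times it, then the intrinsics apply), "eye" and "rotation" of the camera in the world. Camera axes: x right, y down, z forward; pixel columns grow to the right and rows downward; lengths in m; the calibration is good to about 2 mm. A picture is of the moment at which its call begins: read the wrist's pose just before it. camera_model takes no time and is no camera call; for the wrist camera it gives the pose at the moment of the call.
- finish_job(): hands the job in; it is judged then, once.
The state is a dict: "time_s": time; "joints": joint angles; "joint_velocities": joint speeds; "effort": joint torques, N m; "tcp_pos": TCP position; "ee_rot": TCP orientation; "wrist_force": force on the tool from outside, world axes, zero at the start; "moment": the same for the moment, N m; "gripper_width": opening from 0.0 (shut) to 1.0 (fully open); "gripper_force": force on a finger pad.
Only numpy, scipy, OpenCV 4.12 (cv2) and the standard library are available. Lean on these libraries where they do the work, as an engineer would, in place of code of your own. Each camera call takes 0.05 s, during which the arm holds its last target. There are 200 camera calls.

## Working session

There is one attempt and no reset: what is moved stays moved. The work goes in short steps, Python scripts to look and compute and a tool call to move; the robot and the scene stay as the last step left them, time stands still between calls to the robot, and variables do not carry over. Pictures are saved under pics/ and viewed, at most 10 in all, crops included, and the job is handed in when it is done.

Besides the shell and the picture viewer there is one more tool, called after "Emit:" by a JSON object that holds its "fn" and its "kwargs". jog_arm: Moves the arm, as the interface text tells. Its arguments: {"type":"object","properties":{"rows":{"type":"array"},"claw":{"type":"number"}},"required":["rows"]}

```bash
mkdir -p pics; python3 - <<'E'
from station import *
import cv2,numpy as np
for n in("scene","top"):
    cv2.imwrite(f"pics/{n}0.png",cv2.cvtColor(capture(n),cv2.COLOR_RGB2BGR)); print(camera_model(n))
s=sense();print(s,finger_overhang if not callable(finger_overhang) else finger_overhang())
E
```

```text
{'fovy': 54.83833075020984, 'cx': 260.1783223316821, 'cy': 195.41377662862922, 'k1': -0.05227102606228657, 'eye': array([ 1.31177773, -0.27271261,  0.98679876]), 'rotation': array([[ 0.30145394,  0.6696844 , -0.67871078],
       [ 0.95322706, -0.22809122,  0.19832442],
       [-0.0219932 , -0.70675115, -0.70712029]])}
{'fovy': 46.805332999614386, 'cx': 254.6502548077465, 'cy': 182.37840209250749, 'k1': -0.03658833921185832, 'eye': array([ 0.34225054, -0.04766176,  1.58679637]), 'rotation': array([[ 0.00553964, -0.99237265,  0.12314966],
       [-0.99997945, -0.00510015,  0.00388372],
       [-0.00322602, -0.12316864, -0.99238051]])}
{'time_s': 0.1, 'joints': array([ 8.94170103e+01,  2.20888403e+01,  3.87974512e-01, -2.39169268e-02,
       -6.84113561e+01, -1.48144229e+01]), 'joint_velocities': array([-0.11166317,  0.00572938,  0.19836042,  0.19875588,  0.05049723,
       -0.00364744]), 'effort': array([ 3.24618259e-04, -3.91690063e+01,  1.87935752e+01,  4.23198983e+00,
        1.34509927e-02, -6.92189337e-05]), 'tcp_pos': array([0.16584389, 0.60218824, 0.2912488 ]), 'ee_rot': array([[ 9.64066529e-01, -2.65660613e-01, -4.08054816e-04],
       [-2.65660897e-01, -9.64064556e-01, -1.95455952e-03],
       [ 1.25858295e-04,  1.99272962e-03, -9.99998007e-01]]), 'wrist_force': array([ 0.37279263, -0.24221015, -0.01184078]), 'moment': array([ 0.02647439, -0.0221942 ,  0.01041277]), 'gripper_force': 0.0, 'gripper_width': 1.0007304070660514} 0.0697
```

View pics/scene0.png

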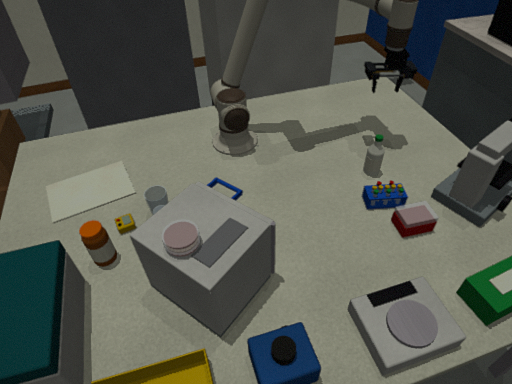

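View pics/top0.png

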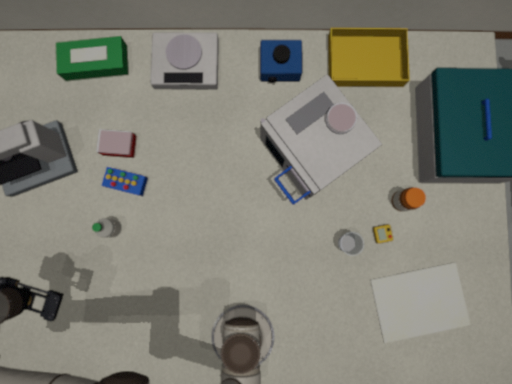

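Top view: incubator top corners about (328,78), (380,140), (315,190), (263,125); the blue handle is about (290,185) on the lower-left front. Enlarging to measure.

```bash
python3 - <<'E'
import cv2
a=cv2.imread("pics/top0.png")[70:220,245:395];cv2.imwrite("pics/topc.png",cv2.resize(a,None,fx=4,fy=4,interpolation=2))
E
```

```text
(no output)
```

View pics/topc.png

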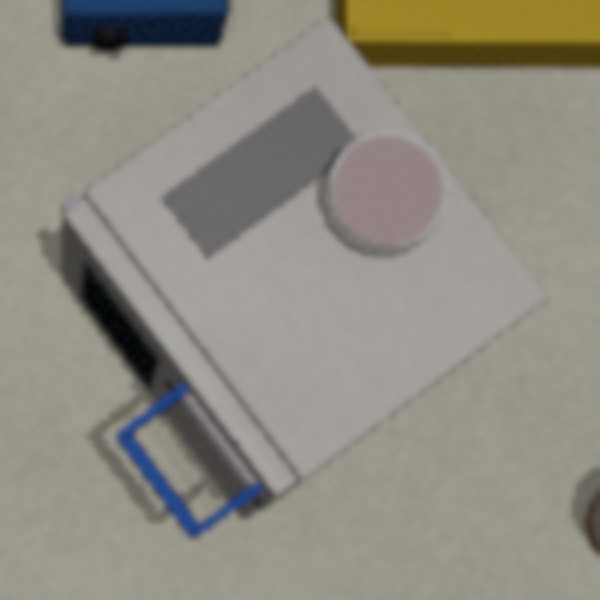

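Crop: body top corners at (88,192), (332,18), (549,296), (300,480); bar from about (123,437) to (196,532).

```bash
cat >h.py <<'E'
import numpy as np,cv2
from station import *
def ray(n,uv,z,crop=None):
    m=camera_model(n);f=192/np.tan(np.radians(m['fovy']/2))
    K=np.array([[f,0,m['cx']],[0,f,m['cy']],[0,0,1.]])
    p=cv2.undistortPoints(np.array(uv,float).reshape(-1,1,2),K,np.array([m['k1'],0,0,0.])).reshape(-1,2)
    d=np.c_[p,np.ones(len(p))]@np.array(m['rotation']).T
    return m['eye']+d*((z-m['eye'][2])/d[:,2])[:,None]
E
python3 - <<'E'
from h import *
c=lambda l:[((u+.5)/4-.5+245,(v+.5)/4-.5+70) for u,v in l]
P=ray("top",c([(88,192),(332,18),(549,296),(300,480)]),.25)[:,:2];print(P)
print([np.linalg.norm(P[i]-P[(i+1)%4]) for i in range(4)])
ex=(P[1]-P[0]+P[2]-P[3]);ex/=np.linalg.norm(ex);ey=(P[0]-P[3]+P[1]-P[2]);ey/=np.linalg.norm(ey)
a1=np.degrees(np.arctan2(ex[1],ex[0]));a2=np.degrees(np.arctan2(-ey[0],ey[1]));print(a1,a2)
t=np.radians((a1+a2)/2);ex=np.array([np.cos(t),np.sin(t)]);ey=np.array([-ex[1],ex[0]]);C=P.mean(0)
H=C-.131*ex+.14*ey
B=H-.215*ey-.073*ex
print("C",C,"ex",ex,"H",H,"bar",B,np.degrees(t)); Q=ray("top",c([(123,437),(196,532)]),.205);print(Q,Q.mean(0),np.linalg.norm(Q[0]-Q[1]))
for n,uv in dict(beaker=(347,242),timer=(383,233),media=(405,198)).items(): print(n,ray("top",[uv],.08))
E
```

```text
[[ 0.71026093 -0.07837003]
 [ 0.85182403 -0.2696632 ]
 [ 0.63031512 -0.43324915]
 [ 0.4870181  -0.23950781]]
[np.float64(0.23797728974321145), np.float64(0.27536623232268487), np.float64(0.2409766347731234), np.float64(0.2753229833352553)]
-53.50484911775411 -53.865937874231975
C [ 0.66985455 -0.25519755] ex [ 0.59221862 -0.80577733] H [ 0.70508273 -0.06673011] bar [ 0.48860865 -0.13523537] -53.68539349599304
[[ 0.52514976 -0.10729951  0.205     ]
 [ 0.45067205 -0.16425457  0.205     ]] [ 0.48791091 -0.13577704  0.205     ] 0.09375930448805837
beaker [[ 0.32827233 -0.35425893  0.08      ]]
timer [[ 0.3588759  -0.47699651  0.08      ]]
media [[ 0.47806623 -0.55603559  0.08      ]]
```

Emit:
{"fn": "jog_arm", "kwargs": {"rows": [[[0.028,0.0347,-0.003,0],[0.028,0.0347,-0.003,0],[0.028,0.0347,-0.003,0],[0.028,0.0347,-0.003,0],[0.028,0.0347,-0.003,0],[0.028,0.0347,-0.003,0],[0.028,0.0347,-0.003,0],[0.028,0.0347,-0.003,0],[0.028,0.0347,-0.003,0],[0.028,0.0347,-0.003,0],[0.028,0.0347,-0.003,0],[0.028,0.0347,-0.003,0],[0.028,0.0347,-0.003,0],[0.028,0.0347,-0.003,0],[0.028,0.0347,-0.003,0],[0.028,0.0347,-0.003,0],[0.028,0.0347,-0.003,0],[0.028,0.0347,-0.003,0]]], "claw": 1}}

```text
time_s: 2.35
tcp_pos: [0.4862, -0.135, 0.346]
ee_rot: [[0.964, -0.266, -0.001], [-0.266, -0.964, 0.0], [-0.001, -0.0, -1.0]]
wrist_force: [1.6, -0.9, 0.4]
gripper_width: 0.994
gripper_force: 0.0
```

Emit:
{"fn": "jog_arm", "kwargs": {"rows": [[[0,0,0,0.186],[0,0,0,0.186],[0,0,0,0.186],[0,0,0,0.186],[0,0,0,0.186],[0,0,0,0.186],[0,0,0,0.186],[0,0,0,0.186],[0,0,0,0.186],[0,0,0,0.186],[0,0,0,0.186],[0,0,0,0.186],[0,0,0,0],[0,0,0,0]]]}}

```text
time_s: 4.1
tcp_pos: [0.4859, -0.1335, 0.3461]
ee_rot: [[-0.8, -0.6, -0.0], [-0.6, 0.8, 0.0], [0.0, 0.0, -1.0]]
wrist_force: [-0.4, -0.0, -0.4]
gripper_width: 1.003
gripper_force: 0.0
```

```bash
cat >>h.py <<'E'
def err(p,yaw):
    s=sense();R=s['ee_rot'];d=R.T@(np.array(p)-s['tcp_pos'])
    y=np.degrees(np.arctan2(R[1,1],R[0,1]))
    print('t',s['time_s'],'tcp',s['tcp_pos'].round(4),'yaw',y,'tooldelta',d.round(4),'turn',np.radians((y-yaw+180)%360-180).round(4),'F',s['wrist_force'].round(2),'j',s['joints'].round(1),s['gripper_width'],s['gripper_force'])
E
python3 - <<'E'
from h import *
err([.488,-.1355,.261],126.3)
cv2.imwrite("pics/w1.png",cv2.cvtColor(capture("wrist"),cv2.COLOR_RGB2BGR))
E
```

```text
t 4.1 tcp [ 0.4859 -0.1335  0.3461] yaw 126.86574167227069 tooldelta [-0.0005 -0.0029  0.0851] turn 0.0099 F [-0.36 -0.01 -0.38] j [  3.1   8.  -10.9  -0.  -71.1 -56.3] 1.0027605147335172 0.0
```

View pics/w1.png

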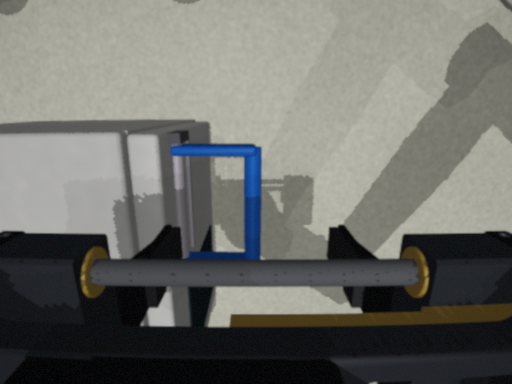

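Wrist view: the bar (column ~252, rows 148–258) lies midway between the fingers (columns ~170 and ~340). Joint 6 would run close to its limit during the swing, so I'll use the half-turned grasp.

Emit:
{"fn": "jog_arm", "kwargs": {"rows": [[[0,0,0,-0.184],[0,0,0,-0.184],[0,0,0,-0.184],[0,0,0,-0.184],[0,0,0,-0.184],[0,0,0,-0.184],[0,0,0,-0.184],[0,0,0,-0.184],[0,0,0,-0.184],[0,0,0,-0.184],[0,0,0,-0.184],[0,0,0,-0.184],[0,0,0,-0.184],[0,0,0,-0.184],[0,0,0,-0.184],[0,0,0,-0.184],[0,0,0,-0.184],[0,0,0,0],[0,0,0,0]]]}}

```text
time_s: 6.52
tcp_pos: [0.486, -0.1335, 0.3462]
ee_rot: [[0.811, 0.585, 0.0], [0.585, -0.811, 0.0], [0.0, 0.0, -1.0]]
wrist_force: [-0.3, -0.2, 0.1]
gripper_width: 1.0
gripper_force: 0.0
```

```bash
python3 - <<'E'
from h import *
err([.488,-.1355,.261],-53.7)
E
```

```text
t 6.525 tcp [ 0.486  -0.1335  0.3462] yaw -54.180478365477434 tooldelta [0.0005 0.0028 0.0852] turn -0.0084 F [-0.25 -0.16  0.15] j [  3.1   8.  -10.9  -0.  -71.1 122.7] 1.0004641057766153 0.0
```

Emit:
{"fn": "jog_arm", "kwargs": {"rows": [[[0,0.0028,0,-0.0084],[0,0,0,0],[0,0,0,0],[0,0,0,0],[0,0,0.012,0],[0,0,0.018,0],[0,0,0.018,0],[0,0,0.015,0],[0,0,0.012,0],[0,0,0.01,0],[0,0,0,0],[0,0,0,0]]], "claw": 0.58}}

```text
time_s: 8.02
tcp_pos: [0.488, -0.1358, 0.2617]
ee_rot: [[0.805, 0.594, 0.001], [0.594, -0.805, -0.0], [0.001, 0.001, -1.0]]
wrist_force: [-1.0, 0.9, 0.1]
gripper_width: 0.58
gripper_force: 0.0
```

```bash
python3 - <<'E'
from h import *
err([.488,-.1355,.261],-53.7)
cv2.imwrite("pics/w2.png",cv2.cvtColor(capture("wrist"),cv2.COLOR_RGB2BGR))
E
```

```text
t 8.025 tcp [ 0.488  -0.1358  0.2617] yaw -53.57748575362559 tooldelta [ 0.0002 -0.0002  0.0007] turn 0.0021 F [-1.02  0.94  0.09] j [  2.8  12.  -18.6   0.  -59.3 123.6] 0.5801461653276432 0.0
```

View pics/w2.png

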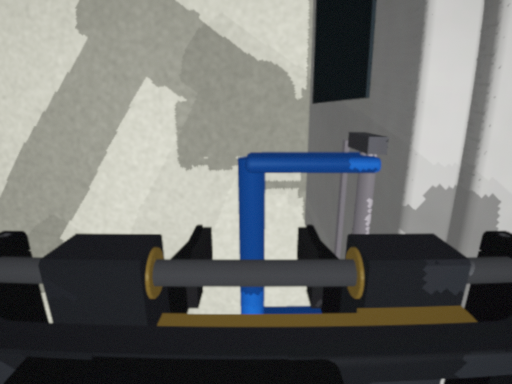

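Bar (column ~252) sits between the fingers (columns ~205 and ~305), nicely centred. Closing gently.

Emit:
{"fn": "jog_arm", "kwargs": {"rows": [[[0,0,0,0],[0,0,0,0],[0,0,0,0],[0,0,0,0],[0,0,0,0],[0,0,0,0]]], "claw": 0.14}}

```text
time_s: 8.82
tcp_pos: [0.487, -0.135, 0.2611]
ee_rot: [[0.805, 0.594, -0.002], [0.594, -0.805, 0.002], [-0.0, -0.002, -1.0]]
wrist_force: [-3.3, 5.3, 2.4]
gripper_width: 0.148
gripper_force: 27.6
```

Emit:
{"fn": "jog_arm", "kwargs": {"rows": [[[0,-0.0008,0,0],[0,0,-0.001,0],[0,0,-0.001,0],[0,0.0001,-0.001,0],[0,0.0001,-0.001,0],[0,0.0001,-0.001,0],[0,0.0001,-0.001,0],[0,0.0001,-0.001,0],[0,0,0,0],[0,0,0,0]]]}}

```text
time_s: 10.07
tcp_pos: [0.4871, -0.1353, 0.2683]
ee_rot: [[0.805, 0.594, -0.001], [0.594, -0.805, 0.0], [-0.0, -0.001, -1.0]]
wrist_force: [-0.2, 5.0, -5.5]
gripper_width: 0.15
gripper_force: 30.0
```

Emit:
{"fn": "jog_arm", "kwargs": {"rows": [[[0,0.0002,-0.001,0],[0,0.0002,-0.001,0],[0,0,0,0]]]}}

```text
time_s: 10.45
tcp_pos: [0.4873, -0.1355, 0.2701]
ee_rot: [[0.805, 0.594, -0.001], [0.594, -0.805, 0.001], [-0.0, -0.001, -1.0]]
wrist_force: [-0.9, 5.5, -5.8]
gripper_width: 0.149
gripper_force: 30.0
```

Emit:
{"fn": "jog_arm", "kwargs": {"rows": [[[0,0.0002,-0.001,0],[0,0,0,0]]]}}

```text
time_s: 10.7
tcp_pos: [0.4874, -0.1356, 0.2711]
ee_rot: [[0.805, 0.594, -0.001], [0.594, -0.805, 0.001], [-0.0, -0.001, -1.0]]
wrist_force: [-0.8, 5.8, -6.7]
gripper_width: 0.147
gripper_force: 30.0
```

Emit:
{"fn": "jog_arm", "kwargs": {"rows": [[[0,0.0002,-0.001,0],[0,0,0,0]]]}}

```text
time_s: 10.95
tcp_pos: [0.4874, -0.1357, 0.2721]
ee_rot: [[0.805, 0.594, -0.001], [0.594, -0.805, 0.001], [-0.0, -0.001, -1.0]]
wrist_force: [-1.2, 6.0, -5.5]
gripper_width: 0.149
gripper_force: 30.0
```

Emit:
{"fn": "jog_arm", "kwargs": {"rows": [[[0,0.0001,-0.0007,0],[0,0.0002,-0.0007,0],[0,0,0,0]]]}}

```text
time_s: 11.32
tcp_pos: [0.4876, -0.1359, 0.2734]
ee_rot: [[0.805, 0.594, -0.001], [0.594, -0.805, 0.001], [-0.0, -0.002, -1.0]]
wrist_force: [-0.5, 6.4, -4.9]
gripper_width: 0.15
gripper_force: 30.0
```

Emit:
{"fn": "jog_arm", "kwargs": {"rows": [[[0,0.0001,-0.0007,0],[0,0.0002,-0.0007,0],[0,0,0,0]]]}}

```text
time_s: 11.7
tcp_pos: [0.4877, -0.1361, 0.2748]
ee_rot: [[0.805, 0.594, -0.001], [0.594, -0.805, 0.001], [-0.0, -0.002, -1.0]]
wrist_force: [-1.9, 6.6, -5.4]
gripper_width: 0.15
gripper_force: 30.0
```

Emit:
{"fn": "jog_arm", "kwargs": {"rows": [[[0,0.0001,-0.0007,0],[0,0.0002,-0.0008,0],[0,0,0,0]]]}}

```text
time_s: 12.08
tcp_pos: [0.4879, -0.1363, 0.2762]
ee_rot: [[0.805, 0.593, -0.001], [0.593, -0.805, 0.001], [-0.0, -0.002, -1.0]]
wrist_force: [-2.0, 6.2, -6.4]
gripper_width: 0.153
gripper_force: 30.0
```

Emit:
{"fn": "jog_arm", "kwargs": {"rows": [[[0,0.0001,-0.0007,0],[0,0.0002,-0.0007,0],[0,0,0,0]]]}}

```text
time_s: 12.45
tcp_pos: [0.488, -0.1365, 0.2768]
ee_rot: [[0.805, 0.593, -0.002], [0.593, -0.805, 0.002], [-0.001, -0.003, -1.0]]
wrist_force: [0.7, 7.3, -8.4]
gripper_width: 0.153
gripper_force: 30.0
```

Emit:
{"fn": "jog_arm", "kwargs": {"rows": [[[0,0.0001,-0.0005,0],[0,0,0,0],[0,0,0,0]]]}}

```text
time_s: 12.82
tcp_pos: [0.488, -0.1365, 0.277]
ee_rot: [[0.805, 0.593, -0.002], [0.593, -0.805, 0.002], [-0.001, -0.003, -1.0]]
wrist_force: [0.7, 6.2, -10.6]
gripper_width: 0.154
gripper_force: 30.0
```

Stop felt at about 16 mm lift. Easing off slightly and pulling gently along the door's arc.

Emit:
{"fn": "jog_arm", "kwargs": {"rows": [[[0.0007,-0.0021,0.0004,0.01],[0.0007,-0.0021,0,0.01],[0,0,0,0]]]}}

```text
time_s: 13.2
tcp_pos: [0.4871, -0.1334, 0.2773]
ee_rot: [[0.817, 0.577, -0.001], [0.577, -0.817, -0.001], [-0.001, -0.0, -1.0]]
wrist_force: [1.9, -3.6, -13.4]
gripper_width: 0.151
gripper_force: 30.0
```

Emit:
{"fn": "jog_arm", "kwargs": {"rows": [[[0,0,0.0007,0],[0.0015,-0.0043,0,0.02],[0.0015,-0.0043,0,0.02],[0,0,0,0]]]}}

```text
time_s: 13.7
tcp_pos: [0.4843, -0.124, 0.2773]
ee_rot: [[0.839, 0.544, -0.001], [0.544, -0.839, 0.0], [-0.001, -0.001, -1.0]]
wrist_force: [0.4, -2.0, -13.0]
gripper_width: 0.15
gripper_force: 30.0
```

Emit:
{"fn": "jog_arm", "kwargs": {"rows": [[[0.0022,-0.0064,0.0005,0.03],[0.0022,-0.0064,0.0005,0.03],[0.0022,-0.0064,0,0.03],[0.0022,-0.0064,0,0.03],[0.0022,-0.0064,0,0.03],[0,0,0,0]]]}}

```text
time_s: 14.45
tcp_pos: [0.4779, -0.0905, 0.277]
ee_rot: [[0.91, 0.414, -0.002], [0.414, -0.91, 0.001], [-0.001, -0.001, -1.0]]
wrist_force: [-3.9, 1.8, -6.8]
gripper_width: 0.15
gripper_force: 30.0
```

```bash
cat >>h.py <<'E'
def door(d):
    t=np.radians(-53.7)-d;ex=np.array([np.cos(t),np.sin(t)]);ey=np.array([-ex[1],ex[0]])
    p=np.array([.7051,-.0667])-.215*ey-.0715*ex
    err([*p,sense()['tcp_pos'][2]],np.degrees(t))
E
python3 - <<'E'
from h import *
door(.21)
E
```

```text
t 14.45 tcp [ 0.4779 -0.0905  0.277 ] yaw -65.56995934813945 tooldelta [ 0.002   0.0002 -0.    ] turn 0.0028 F [-3.9   1.75 -6.76] j [ 8.40e+00  9.30e+00 -1.97e+01 -1.00e-01 -6.11e+01  1.06e+02] 0.1504216535194172 29.980376958847046
```

Emit:
{"fn": "jog_arm", "kwargs": {"rows": [[[0.0039,-0.0107,0,0.05],[0.0039,-0.0107,0,0.05],[0.0039,-0.0107,0,0.05],[0.0039,-0.0107,0,0.05],[0.0039,-0.0107,0,0.05],[0.0038,-0.0107,0,0.05],[0.0038,-0.0107,0,0.05],[0.0038,-0.0107,0,0.05],[0.0038,-0.0107,0,0.05],[0.0038,-0.0107,0,0.05]]]}}

```text
time_s: 15.7
tcp_pos: [0.4929, 0.0209, 0.2768]
ee_rot: [[0.997, -0.075, -0.005], [-0.075, -0.997, 0.001], [-0.005, -0.0, -1.0]]
wrist_force: [-8.4, 2.9, -3.4]
gripper_width: 0.149
gripper_force: 30.0
```

```bash
python3 - <<'E'
from h import *
door(.71)
E
```

```text
t 15.7 tcp [0.4929 0.0209 0.2768] yaw -94.32928603200108 tooldelta [ 0.0033 -0.0004 -0.    ] turn 0.0009 F [-8.36  2.91 -3.42] j [ 21.3  10.  -18.7  -0.2 -61.5  64.5] 0.14898203023310497 29.990128576755524
```

Emit:
{"fn": "jog_arm", "kwargs": {"rows": [[[0.003,-0.0107,0,0.05],[0.0035,-0.0107,0,0.05],[0.0036,-0.0107,0,0.05],[0.0036,-0.0107,0,0.05],[0.0037,-0.0107,0,0.05],[0.0037,-0.0107,0,0.05],[0.0037,-0.0107,0,0.05],[0.0037,-0.0107,0,0.05],[0.0037,-0.0107,0,0.05],[0.0037,-0.0107,0,0.05]]]}}

```text
time_s: 16.95
tcp_pos: [0.5598, 0.1127, 0.2772]
ee_rot: [[0.839, -0.544, -0.0], [-0.544, -0.839, 0.003], [-0.002, -0.002, -1.0]]
wrist_force: [-4.8, 4.3, -5.4]
gripper_width: 0.154
gripper_force: 30.0
```

```bash
python3 - <<'E'
from h import *
door(1.21)
E
```

```text
t 16.95 tcp [0.5598 0.1127 0.2772] yaw -122.93542629481762 tooldelta [ 0.0046 -0.0003 -0.    ] turn 0.0016 F [-4.76  4.32 -5.36] j [ 27.6  17.4  -8.6  -0.2 -63.9  29.6] 0.15384285260660424 29.979854822158813
```

Emit:
{"fn": "jog_arm", "kwargs": {"rows": [[[0.0037,-0.0107,0,0.05],[0.0037,-0.0107,0,0.05],[0.0037,-0.0107,0,0.05],[0.0037,-0.0107,0,0.05],[0.0037,-0.0107,0,0.05],[0.0037,-0.0107,0,0.05],[0.0022,-0.0064,0,0.03],[0,0,0,0],[0,0,0,0],[0,0,0,0]]]}}

```text
time_s: 18.2
tcp_pos: [0.6255, 0.1505, 0.2777]
ee_rot: [[0.619, -0.785, 0.004], [-0.785, -0.619, 0.005], [-0.001, -0.006, -1.0]]
wrist_force: [-1.4, 4.3, -6.0]
gripper_width: 0.148
gripper_force: 30.0
```

Emit:
{"fn": "jog_arm", "kwargs": {"rows": [[[0,-0.0005,0.002,0],[0,-0.0005,0.002,0],[0,-0.0004,0.002,0],[0,-0.0003,0.002,0],[0,-0.0002,0.002,0],[0,-0.0001,0.002,0],[0,0,0.002,0],[0,0,0,0],[0,0,0,0]]]}}

```text
time_s: 19.32
tcp_pos: [0.6281, 0.1518, 0.2669]
ee_rot: [[0.621, -0.784, 0.009], [-0.784, -0.621, 0.005], [0.002, -0.01, -1.0]]
wrist_force: [-2.6, 5.5, 1.4]
gripper_width: 0.15
gripper_force: 30.0
```

```bash
python3 - <<'E'
from h import *
door(1.54)
E
```

```text
t 19.325 tcp [0.6281 0.1518 0.2669] yaw -141.64304139833055 tooldelta [ 0.0045  0.0026 -0.    ] turn 0.0051 F [-2.63  5.48  1.42] j [ 27.9  24.9   1.2  -0.  -65.7  10.4] 0.1504934078868919 29.969752728939056
```

Emit:
{"fn": "jog_arm", "kwargs": {"rows": [[[0,0,0,0],[0,0,0,0],[0,0,0,0],[0,0,0,0],[0,0,0,0]]], "claw": 0.55}}

```text
time_s: 19.95
tcp_pos: [0.6262, 0.1491, 0.2623]
ee_rot: [[0.618, -0.786, -0.0], [-0.786, -0.618, -0.0], [0.0, 0.0, -1.0]]
wrist_force: [0.7, 0.2, 1.0]
gripper_width: 0.533
gripper_force: 0.0
```

Emit:
{"fn": "jog_arm", "kwargs": {"rows": [[[0,0,-0.005,0],[0,0,-0.01,0],[0,0,-0.015,0],[0,0,-0.02,0],[0,0,-0.02,0],[0,0,-0.02,0],[0,0,-0.02,0],[0,0,0,0],[0,0,0,0],[0,0,0,0]]]}}

```text
time_s: 21.2
tcp_pos: [0.6258, 0.1493, 0.3713]
ee_rot: [[0.618, -0.786, -0.002], [-0.786, -0.618, -0.001], [-0.001, 0.002, -1.0]]
wrist_force: [0.6, -0.2, -1.3]
gripper_width: 0.549
gripper_force: 0.0
```

```bash
python3 - <<'E'
from h import *
print(sense()['wrist_force'])
a=cv2.cvtColor(capture("top"),cv2.COLOR_RGB2BGR);b=cv2.cvtColor(capture("scene"),cv2.COLOR_RGB2BGR)
cv2.imwrite("pics/fin.png",np.hstack([cv2.resize(a,(400,300)),cv2.resize(b,(400,300))]))
E
```

```text
[ 0.5812045  -0.21060433 -1.26423464]
```

View pics/fin.png

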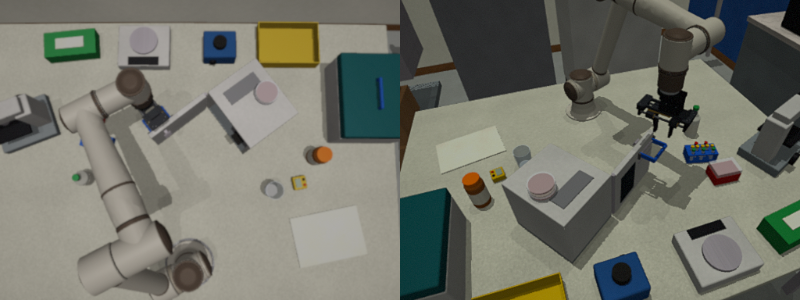

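The door (left panel, from (210,95) to (155,135)) stands at about a right angle. The dishes are at (265,92) and everything else is in place. The gripper is clear above the handle, so I'm handing in.

```bash
python3 -c "
from station import *
print(finish_job())"
```

```text
the job is handed in; nothing more can be done
None
```

I lifted the handle to its stop (about 16 mm), swung the incubator door open to about 1.54 rad, let the handle back down and released it, then handed the job in at about 21 s. In the last picture the dishes and bench items look undisturbed; no verdict came back on handing in.

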